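# Start the sampling pump from its drive

## Robot

A 7-joint arm with a two-finger parallel gripper is mounted at the origin on the work surface. World frame = base frame: x ahead of the robot, y to its left, z up, the work surface at z = 0. Lengths are in m, angles in rad, forces in N, time in s.
With the tool pointing down it reaches from about 0.4 to 0.85 m from the base axis. Payload 4.5 kg.
Tool frame: the origin (TCP) lies at the very end of the fingers, on their centre line; the grasp point (between the pads) lies 19 mm behind it (r.grip_point_offset is the distance from the TCP to the grasp point, in m); y points along the fingers, x is the direction in which the jaws open and shut, and the axes are right-handed (so a half turn about y gives the same grasp; the last joint's range is limited). The gripper opens to 88 mm and grips with 3 to 60 N. Pads are 18 mm wide; open, the fingers measure 123 mm over their backs; the gripper's body (75 mm by 187 mm) begins 45 mm behind the grasp point.
Start: joints at [-1.204, 0.689, -0.195, 1.565, 0.157, 0.902, -0.215], TCP at [0.204, 0.591, 0.239] pointing down, gripper open.
Joint ranges: [-3.01, 3.01], [-0.46, 2.08], [-1.47, 1.51], [0.13, 2.56], [-1, 4.14], [0.04, 2.09], [-2.66, 2.66]. Speed limits (rad/s): [2.57, 2.57, 3.14, 3.14, 3.14, 3.14, 3.14].

## Interface

Orientations are given as a unit quaternion [x, y, z, w].
In Python, from plant import get_state, snapshot, camera_params, job, r gives the robot as it stands.
- The arm moves only by the tool carry_out, never from a script. Its arguments are lists of equal length, an entry for each row: "offset": the shift along the world's x, y, z in m, a list of three; "twist": the turn about the world's z in degrees. In form: {"offset": [[tx, ty, tz], ...], "twist": [twist, ...]}. A call has 1 to 8 rows; each row shifts and turns the commanded pose from where the row before left it; what a row does not reach is not made up. A row lasts 1/8 s, in which the tool goes at most 62.5 mm and 10.7 degrees, less where a joint would pass 70% of its speed; a pose out of reach is approached as far as the arm can. A call with a gripper value outside its range is refused whole. "grip" is the finger opening in m, from 0 to 0.0881, set as the call begins (left out, the last holds). The fingers move at their own pace and stop on an object; "newtons" is the grip in N (left out, the last holds). Time passes only in rows, so rows that do not move let the fingers close. It gives the time, the measured TCP pose, the force and the opening at its end, in the units of the state.
- get_state(): the state, without advancing time (a new reading comes with each control period).
- snapshot(name): name is "scene" or "top" or "wrist"; returns the picture (384x512x3 uint8, red, green, blue); there is no depth.
- camera_params(name): a dict with "camera_matrix" (3x3 intrinsics, pixels), "eye" and "orientation" of the camera in the world. Camera axes: x right, y up, looking along -z (the intrinsics and any distortion apply to the point x, -y, -z); pixel columns grow to the right and rows downward; lengths in m; the calibration is good to about 2 mm. The wrist camera is an equidistant fisheye: a pixel r from the principal point sees the ray r / f radians off the axis. A picture is of the moment at which its call begins: read the wrist's pose just before it. camera_params takes no time and is no camera call; for the wrist camera it gives the pose at the moment of the call.
- job.finish_job(): hands the job in, once; it reports no verdict.
The state is a dict: "clock": time; "q": joint angles; "qd": joint speeds; "joint_torque": joint torques, N m; "tool_pos": TCP position; "eef_rot": TCP orientation; "contact_force": force on the tool from outside, world axes, zero at the start; "moment": the same for the moment, N m; "opening": opening from 0.0 (shut) to 1.0 (fully open).
Only numpy, scipy, OpenCV 4.12 (cv2) and the standard library are available. Lean on these libraries where they do the work, as an engineer would, in place of code of your own. Each camera call takes 0.05 s, during which the arm holds its last target. There are 200 camera calls.

## Task

Start the sampling pump, using only closed fingertips to press from above. First press down the raised end of the rocker on the loose grey switch box until that half lies flat; then on the black pump drive push the square key fully in, where it stays; last press the big round button fully in, let it spring back up, and move clear. Do not press the long bar key, do not lift, tip or shove the switch box, and leave the jar, hose coupling and screwdriver where they are.

Things in the scene. Friction and masses are not known exactly. Their poses are not given: they have to be found in the camera images.
- drive: Pump drive, fixed: black box 150 (its x) x 240 (its y) x 75 mm high on a plywood board. Origin: centre of the underside, z up. Three white keys in a row at x = -25 (robot side), y = -75, 0, +75, in changing order, each on a 60 x 60 x 6 mm black plate on the drive's top; key tops 95 mm above the bench. At x = +47 a flat window and two dummy knobs 12 mm high.
- switch_box: Portable switch box, loose, about 0.75 kg: grey box 150 (its x) x 100 (its y) x 55 high with rubber feet and one white rocker in a black frame in the middle of its top. Origin at the centre of the underside, z up; its +x end faces away from the robot within about 25 degrees.
- rocker_far (a point): On the upper face of the rocker's raised far (box +x) half, 22 mm from the fold; moves with it. The rocker is a V-shaped see-saw, 68 mm (box x) x 40 mm, pivoted about the box y axis at its fold, over the box centre, 62 mm above the bench. Off: near half flat, far half raised (tip 10 mm above the fold). On: far half flat at 62 mm, near half raised.
- rocker (a joint): Rocker angle in rad: 0 to 0.04 at the start (off), 0.30 = fully on, far half flat. Stays where it is left; about 3 N at rocker_far moves it.
- square_key_top (a point): Centre of the top face of the square key, white, 34 x 34 mm; moves with the key.
- square_key (a joint): How far the square key is pushed down, m: about 0 at the start, 0.008 = fully in. No spring: it stays where pushed. About 2.5 N moves it.
- round_button_top (a point): Centre of the top face of the round mushroom button, white, 42 mm across; moves with the button.
- round_button (a joint): How far the round button is pressed, m: 0 = up, 0.007 = fully in. Springs back; about 2 N to start, 5 N to hold fully in.
- bar_key_top (a point): Centre of the top face of the long bar key, white, 12 x 50 mm (long along the drive's y). Not to be pressed.
- bar_key (a joint): How far the bar key is pressed, m: 0 = up, 0.007 = fully in. Springs back.
- jar_mid (a point): Centre of a small pale lidded jar, 54 mm across, 70 high, loose, standing beyond the drive. Leave alone.
- coupling_mid (a point): Centre of a blue hose coupling, 44 mm across, 55 high, loose, standing between the robot and the drive. Leave alone.
- screwdriver: Screwdriver, 150 mm long, loose, lying beyond the switch box, roughly across it. Leave alone.
Not all that is in view belongs to the job. What is meant by the switch_box is not purple, and is the larger of those in its own colour.

How it is judged:
On the way, in this order (a step that is already met when the one before it is completed fails the run):
1. the rocker's raised end is pressed down (on) (value of joint rocker above 0.24 rad), for 0.1 s.
2. the square key is pushed fully in (value of joint square_key above 0.006 m), for 0.1 s.
3. the round button is pressed in (value of joint round_button above 0.005 m), for 0.05 s.
At the end, for the whole second after the job is handed in: Rocker on (above 0.24 of 0.30 rad), square key in (above 6 of 8 mm), round button and bar key back up (within 1.5 mm), switch box flat on the bench and at rest (value of joint rocker above 0.24 rad and value of joint square_key above 0.006 m and value of joint each of round_button, bar_key below 0.0015 m and linear speed of switch_box below 0.01 m/s and height (world z) of switch_box below 0.01 m and angle between switch_box's own z axis and vertical below 0.05 rad); the robot touches nothing.
It fails at once if the square key is pushed in before the rocker is on (value of joint square_key above 0.004 m and value of joint rocker below 0.2 rad).
It fails at once if the round button is pressed before the square key is in (value of joint round_button above 0.003 m and value of joint square_key below 0.005 m).
It fails at once if the bar key is pressed (value of joint bar_key above 0.003 m).
It fails at once if the switch box is lifted, tipped or shoved by more than 40 mm (height (world z) of switch_box above 0.012 m or angle between switch_box's own z axis and vertical above 0.15 rad or distance of switch_box from where it was at the start of the episode above 0.04 m).
It fails at once if the jar, coupling or screwdriver is moved by more than 30 mm (distance of any of jar_mid, coupling_mid, screwdriver from where it was at the start of the episode above 0.03 m).
It also fails if it takes over 48 s, if anything falls off the work surface, if the arm or the gripper's body presses on something with over 40 N, if the wrist force passes 120 N, or if a joint passes its speed limit or range.

## Working session

There is one attempt and no reset: what is moved stays moved. The work goes in short steps, Python scripts to look and compute and a tool call to move; the robot and the scene stay as the last step left them, time stands still between calls to the robot, and variables do not carry over. Pictures are saved under pics/ and viewed, about 8 in all and at most 12, crops included, and the job is handed in when it is done.

Besides the shell and the picture viewer there is one more tool, called as name(argument=value, ...) on one line, values as JSON. carry_out: Moves the arm, as the interface text tells. Its arguments: {"type":"object","properties":{"offset":{"type":"array"},"twist":{"type":"array"},"grip":{"type":"number"},"newtons":{"type":"number"}},"required":["offset","twist"]}

```bash
mkdir -p pics; cat > h.py <<'E'
import numpy as np,cv2
from scipy.spatial.transform import Rotation as R
from plant import get_state,snapshot,camera_params,job,r
def save(n,f):
    im=snapshot(n); cv2.imwrite('pics/'+f,im[:,:,::-1]); return im
def ray(p,u,v,fish=False):
    K=np.array(p['camera_matrix']); x=(u-K[0,2])/K[0,0]; y=(v-K[1,2])/K[1,1]
    if fish:
        t=np.hypot(x,y); s=np.sin(t)/t if t>0 else 1; d=np.array([x*s,-y*s,-np.cos(t)])
    else: d=np.array([x,-y,-1.])
    o=np.array(p['orientation']); M=R.from_quat(o).as_matrix() if o.size==4 else o
    return np.array(p['eye']),M@d
def at(p,u,v,z,fish=False):
    e,d=ray(p,u,v,fish); return e+d*(z-e[2])/d[2]
E
python3 - <<'E'
from h import *
a=save('top','top.png');b=save('scene','scene.png')
for n in('top','scene','wrist'): print(n,camera_params(n))
print(get_state())
E
```

```text
top {'camera_matrix': array([[363.90233523,   0.        , 258.70336034],
       [  0.        , 363.90233523, 202.21572527],
       [  0.        ,   0.        ,   1.        ]]), 'eye': array([ 0.45287507, -0.08801537,  0.84482248]), 'orientation': array([ 0.04251139, -0.02683099, -0.69860469,  0.7137397 ])}
scene {'camera_matrix': array([[399.93533179,   0.        , 251.67547625],
       [  0.        , 399.93533179, 189.23299795],
       [  0.        ,   0.        ,   1.        ]]), 'eye': array([ 1.26043672, -0.22558427,  0.69826645]), 'orientation': array([0.34160666, 0.26974325, 0.57311659, 0.69432041])}
wrist {'camera_matrix': array([[297.31863964,   0.        , 252.98776211],
       [  0.        , 297.31863964, 191.84788413],
       [  0.        ,   0.        ,   1.        ]]), 'eye': array([0.12579922, 0.61755896, 0.38376115]), 'orientation': array([-0.13130079, -0.09219915,  0.57209037,  0.80434572])}
{'clock': 0.1, 'q': array([-1.20417912,  0.68987232, -0.19450956,  1.56615924,  0.15727106,
        0.90250779, -0.21513607]), 'qd': array([ 0.00097739, -0.00105478,  0.0008059 , -0.00181553,  0.00081538,
        0.00012885,  0.00065515]), 'joint_torque': array([-3.92354355e-03, -5.28501248e+01, -1.27168290e+00, -1.53835845e+01,
       -5.25594957e-02,  1.94998298e-03,  3.75908610e-05]), 'tool_pos': array([0.20405804, 0.59019195, 0.23802884]), 'eef_rot': array([ 0.57626076,  0.40984507, -0.41070148, -0.5755648 ]), 'contact_force': array([ 0.02622625, -0.50175685, -0.62721415]), 'moment': array([-0.04677945, -0.00830637,  0.00917551]), 'opening': 0.9999960511944077}
```

View pics/top.png

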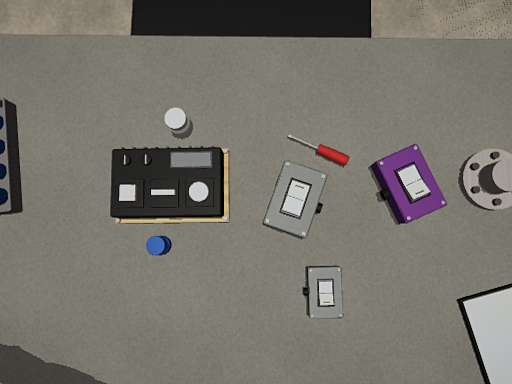

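View pics/scene.png

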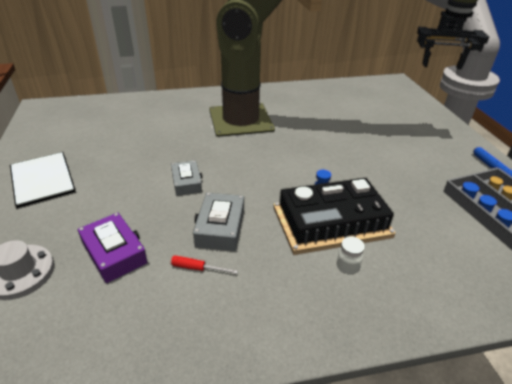

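Rocker candidates in top.png: the larger grey box (296,198), a small grey box (325,292) and a purple box (413,182). I choose the larger grey one. On the drive: square key (127,192), bar (162,192), round button (199,191). Coupling (157,245), jar (176,119) and screwdriver (320,150). Next I measure these and check the choice in a crop.

```bash
python3 - <<'E'
from h import *
im=cv2.imread('pics/top.png');p=camera_params('top')
g=cv2.cvtColor(im,cv2.COLOR_BGR2HSV)
m=((g[...,2]>185)&(g[...,1]<40)).astype('uint8')
n,l,s,c=cv2.connectedComponentsWithStats(m)
for i in range(1,n):
    if s[i,4]<40 or not(100<c[i][0]<350): continue
    z=.064 if c[i][0]>240 else .095
    (q,wh,an)=cv2.minAreaRect(np.argwhere(l==i)[:,::-1].astype('float32'))
    print(c[i].round(1),s[i,4],at(p,*c[i],z).round(4),'box',[at(p,*k,z)[:2].round(3).tolist() for k in cv2.boxPoints((q,wh,an))])
# switch box outline: corners of grey top (bright vs. bench)
crop=cv2.resize(im[140:260,100:340],None,fx=3.3,fy=3.3,interpolation=cv2.INTER_CUBIC)
cv2.imwrite('pics/crop.png',crop)
E
```

```text
[174.6 117.6] 327 [0.7038 0.1126 0.095 ] box [[0.725, 0.134], [0.725, 0.093], [0.684, 0.092], [0.683, 0.132]]
[295.3 197.9] 513 [ 0.5404 -0.1485  0.064 ] box [[0.516, -0.12], [0.579, -0.141], [0.567, -0.177], [0.504, -0.156]]
[198.  191.3] 278 [0.5468 0.0564 0.095 ] box [[0.566, 0.076], [0.567, 0.038], [0.529, 0.037], [0.528, 0.075]]
[126.7 192.6] 236 [0.5412 0.2062 0.095 ] box [[0.557, 0.223], [0.557, 0.192], [0.526, 0.19], [0.525, 0.221]]
[162. 192.] 115 [0.5438 0.1319 0.095 ] box [[0.548, 0.155], [0.548, 0.109], [0.54, 0.109], [0.539, 0.155]]
[325. 287.] 142 [ 0.3536 -0.2131  0.064 ] box [[0.364, -0.2], [0.364, -0.226], [0.344, -0.226], [0.343, -0.201]]
[325.8 298.8] 129 [ 0.3293 -0.2149  0.064 ] box [[0.339, -0.201], [0.339, -0.228], [0.319, -0.228], [0.318, -0.201]]
```

View pics/crop.png

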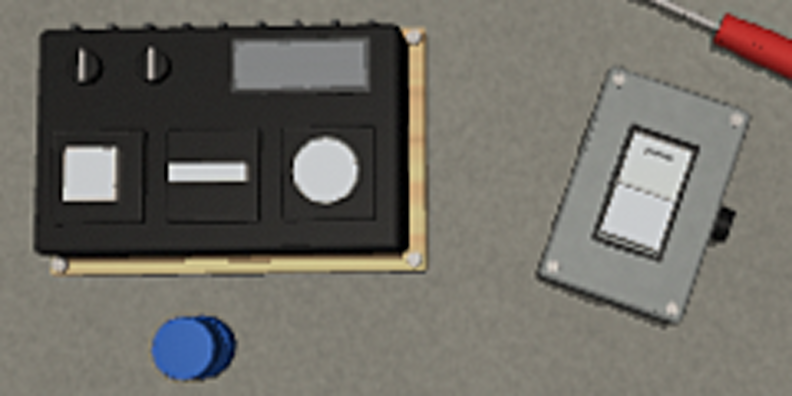

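```bash
python3 - <<'E'
from h import *
M=R.from_quat(get_state()['eef_rot']).as_matrix(); print(M.round(3))
print('jaw az',np.degrees(np.arctan2(M[1,0],M[0,0])))
E
```

```text
[[ 0.327 -0.    -0.945]
 [ 0.945 -0.002  0.327]
 [-0.002 -1.    -0.   ]]
jaw az 70.93121658478039
```

carry_out(offset=[[0.04,-0.04,0],[0.04,-0.045,0],[0.04,-0.045,0],[0.04,-0.045,0],[0.04,-0.045,0],[0.04,-0.045,0],[0.04,-0.045,0],[0.04,-0.045,0]], twist=[0,0,0,0,0,0,0,0], grip=0)

```text
clock: 1.1
tool_pos: [0.5251, 0.2341, 0.2385]
eef_rot: [-0.576, -0.41, 0.41, 0.576]
contact_force: [0.6, 0.7, 0.6]
opening: 0.115
```

carry_out(offset=[[0,-0.05,0],[0,-0.05,0],[0,-0.05,0],[0,-0.05,0],[0,-0.05,-0.01],[0,-0.05,-0.02],[0,-0.05,-0.02],[0,0,0]], twist=[0,0,0,0,0,0,0,0])

```text
clock: 2.1
tool_pos: [0.522, -0.1198, 0.1868]
eef_rot: [-0.577, -0.406, 0.41, 0.578]
contact_force: [0.6, -0.5, -0.4]
opening: 0.007
```

```bash
python3 - <<'E'
from h import *
p=camera_params('wrist'); im=save('wrist','w1.png')[:,:,::-1].copy()
s=get_state(); print(s['tool_pos'],p['eye'])
g=cv2.cvtColor(im,cv2.COLOR_BGR2HSV)
m=((g[...,2]>185)&(g[...,1]<40)).astype('uint8')
n,l,st,c=cv2.connectedComponentsWithStats(m)
for i in range(1,n):
    if st[i,4]<60: continue
    print(c[i].round(1),st[i].tolist(),at(p,*c[i],.065,True).round(4),at(p,*c[i],.095,True).round(4))
E
```

```text
[ 0.52311126 -0.11632606  0.18771123] [ 0.44460782 -0.09156542  0.33289473]
[ 96.1 126.1] [0, 0, 222, 279, 45737] [ 0.411  -0.2456  0.065 ] [ 0.4147 -0.2283  0.095 ]
[375.2 122.6] [263, 0, 249, 292, 33109] [0.5013 0.0097 0.065 ] [ 0.4949 -0.0016  0.095 ]
[419.6  90.9] [395, 82, 54, 18, 143] [0.484  0.0668 0.065 ] [0.4796 0.049  0.095 ]
[368.4 109.4] [353, 98, 42, 23, 199] [0.4873 0.0065 0.065 ] [ 0.4825 -0.0045  0.095 ]
[491.7 137.5] [476, 127, 32, 23, 360] [0.5574 0.1578 0.065 ] [0.5448 0.1299 0.095 ]
[439.4 159.9] [423, 139, 34, 43, 1153] [0.5599 0.0748 0.065 ] [0.547  0.0562 0.095 ]
[205.7 165.1] [199, 152, 17, 32, 382] [ 0.488 -0.155  0.065] [ 0.4831 -0.1479  0.095 ]
[232.7 209.2] [212, 180, 44, 67, 2367] [ 0.5376 -0.1469  0.065 ] [ 0.5272 -0.1407  0.095 ]
[451.6 211.8] [422, 187, 60, 50, 1349] [0.6266 0.0845 0.065 ] [0.6062 0.0648 0.095 ]
[202.2 231.4] [188, 196, 35, 68, 1399] [ 0.5499 -0.1848  0.065 ] [ 0.5381 -0.1744  0.095 ]
[270.9 219.2] [259, 203, 23, 35, 659] [ 0.56   -0.1153  0.065 ] [ 0.5471 -0.1126  0.095 ]
[ 64.4 280.5] [57, 274, 19, 12, 96] [ 0.5595 -0.3943  0.065 ] [ 0.5466 -0.3604  0.095 ]
[395.9 329.4] [361, 309, 76, 42, 2076] [ 0.7786 -0.0053  0.065 ] [ 0.7412 -0.015   0.095 ]
[116.8 330.7] [72, 314, 75, 31, 1018] [ 0.6526 -0.3639  0.065 ] [ 0.6293 -0.3334  0.095 ]
[253.  337.6] [235, 325, 37, 26, 911] [ 0.7087 -0.1871  0.065 ] [ 0.6791 -0.1764  0.095 ]
```

View pics/w1.png

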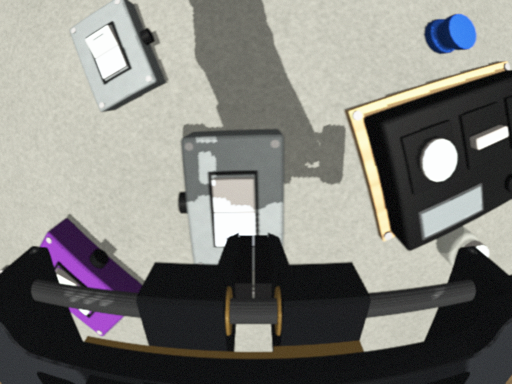

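w1.png: the chosen grey box has its rocker fold at (234,210), giving about (0.539,-0.147). Both views agree to 2 mm, and the jaw is already square to the box. The round button at (439,160) also agrees. Going to rocker_far at about (0.560,-0.155).

carry_out(offset=[[0.036,-0.039,-0.02],[0,0,-0.04],[0,0,-0.03],[0,0,-0.01],[0,0,0]], twist=[0,0,0,0,0])

```text
clock: 2.78
tool_pos: [0.5605, -0.152, 0.0889]
eef_rot: [-0.575, -0.411, 0.411, 0.576]
contact_force: [-0.2, -1.2, -0.3]
opening: 0.007
```

Press slowly: commanded z 0.088 down to 0.061.

carry_out(offset=[[0,-0.002,-0.01],[0,0,-0.006],[0,0,-0.004],[0,0,-0.004],[0,0,-0.003],[0,0,0]], twist=[0,0,0,0,0,0])

```text
clock: 3.52
tool_pos: [0.5611, -0.1556, 0.0625]
eef_rot: [0.577, 0.411, -0.41, -0.575]
contact_force: [1.2, -0.9, 6.1]
opening: 0.004
```

carry_out(offset=[[0,0,-0.002],[0,0,-0.001],[0,0,0],[0,0,0]], twist=[0,0,0,0])

```text
clock: 4.03
tool_pos: [0.5612, -0.1557, 0.0621]
eef_rot: [0.577, 0.411, -0.41, -0.575]
contact_force: [-3.2, 0.4, 27.8]
opening: 0.005
```

carry_out(offset=[[0,0,0.03],[0,0,0.05],[0,0.05,0.01],[-0.004,0.06,0],[-0.004,0.06,0],[-0.004,0.06,0],[-0.004,0.06,0],[-0.004,0.05,0]], twist=[0,0,0,0,0,0,0,0])

```text
clock: 5.03
tool_pos: [0.5389, 0.1875, 0.1484]
eef_rot: [-0.575, -0.411, 0.411, 0.576]
contact_force: [0.5, 0.5, 0.1]
opening: 0.006
```

carry_out(offset=[[0,0.022,-0.02],[0,0,-0.01],[0,0,0],[0,0,0]], twist=[0,0,0,0])

```text
clock: 5.52
tool_pos: [0.5406, 0.2046, 0.119]
eef_rot: [0.577, 0.409, -0.41, -0.576]
contact_force: [-0.2, 0.1, -0.5]
opening: 0.004
```

```bash
python3 - <<'E'
from h import *
print(get_state()['tool_pos'],get_state()['contact_force'])
a=save('top','top2.png')[140:260,100:340,::-1]
b=save('scene','s2.png')[170:270,170:400,::-1]
w=792
f=lambda x:cv2.resize(x,(w,int(x.shape[0]*w/x.shape[1])),interpolation=cv2.INTER_CUBIC)
cv2.imwrite('pics/c2.png',cv2.resize(np.vstack([f(a),f(b)]),None,fx=.78,fy=.78))
E
```

```text
[0.54063274 0.20455109 0.11896956] [-0.22960289  0.14898834 -0.48731035]
```

View pics/c2.png

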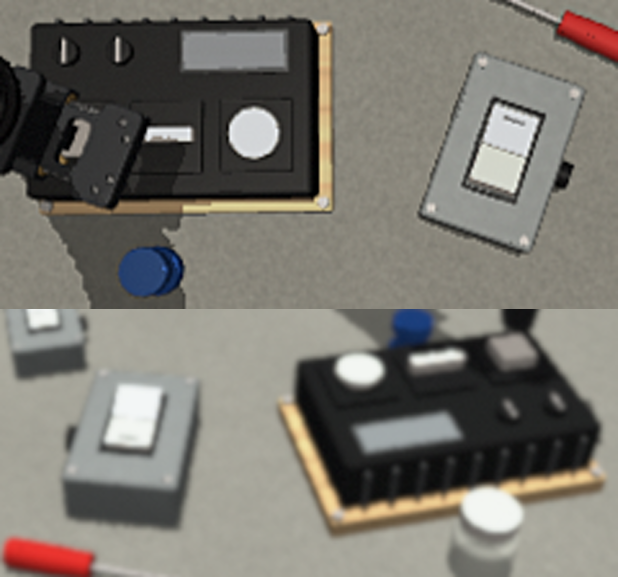

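c2.png: the shading of the rocker halves at (505,150) has swapped, so the rocker is on and the box hasn't moved. The fingers are over the square key at (510,352) in the lower half. Pressing it now.

carry_out(offset=[[0,0.001,-0.014],[0,0,-0.008],[0,0,-0.004],[0,0,-0.004],[0,0,-0.003],[0,0,-0.002],[0,0,0],[0,0,0]], twist=[0,0,0,0,0,0,0,0])

```text
clock: 6.62
tool_pos: [0.5399, 0.2075, 0.0872]
eef_rot: [0.576, 0.41, -0.41, -0.576]
contact_force: [-8.1, -3.9, 31.0]
opening: 0.008
```

carry_out(offset=[[0,0,0.02],[0,0,0.03],[0.002,-0.05,0],[0.002,-0.05,0],[0.002,-0.05,0],[0,0,-0.015],[0,0,0],[0,0,0]], twist=[0,0,0,0,0,0,0,0])

```text
clock: 7.62
tool_pos: [0.5462, 0.06, 0.1188]
eef_rot: [-0.575, -0.411, 0.411, 0.576]
contact_force: [0.5, 0.1, 0.1]
opening: 0.005
```

```bash
python3 - <<'E'
from h import *
print(get_state()['tool_pos'],get_state()['contact_force'])
a=save('top','top3.png')[140:230,100:240,::-1]
b=save('scene','s3.png')[165:260,260:400,::-1]
f=lambda x:cv2.resize(x,(480,int(x.shape[0]*480/x.shape[1])),interpolation=cv2.INTER_CUBIC)
cv2.imwrite('pics/c3.png',cv2.resize(np.vstack([f(a),f(b)]),None,fx=.9,fy=.9))
E
```

```text
[0.54620453 0.05997476 0.11875889] [0.45027265 0.07548794 0.10067033]
```

View pics/c3.png

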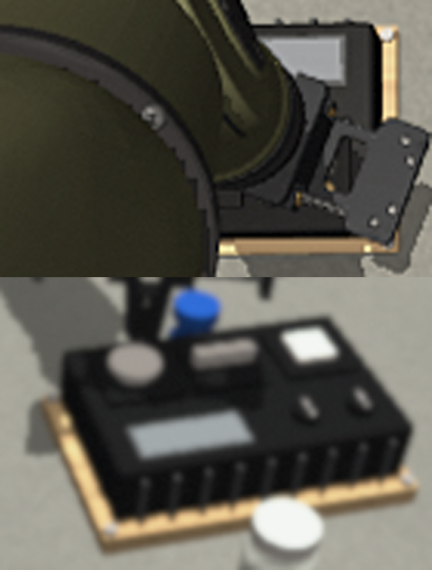

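c3.png: the square key at (310,345) now sits low on its plate and the fingers are over the round button at (135,365). Pressing, then lifting clear.

carry_out(offset=[[0,-0.003,-0.014],[0,0,-0.008],[0,0,-0.004],[0,0,-0.004],[0,0,-0.003],[0,0,0],[0,0,0]], twist=[0,0,0,0,0,0,0])

```text
clock: 8.6
tool_pos: [0.5457, 0.0545, 0.0882]
eef_rot: [0.576, 0.41, -0.41, -0.576]
contact_force: [-5.8, -0.8, 24.9]
opening: 0.007
```

Stop reached at 0.088. Lifting and moving clear towards the robot's left.

carry_out(offset=[[0,0,0.02],[0,0,0.05],[0,0,0.05],[-0.03,0.05,0.03],[-0.04,0.05,0],[-0.04,0.05,0],[-0.03,0.05,0],[-0.03,0.05,0]], twist=[0,0,0,0,0,0,0,0])

```text
clock: 9.6
tool_pos: [0.3785, 0.3017, 0.2345]
eef_rot: [-0.576, -0.411, 0.41, 0.576]
contact_force: [0.9, 1.4, 0.4]
opening: 0.006
```

carry_out(offset=[[-0.03,0.05,0],[-0.03,0.05,0],[-0.03,0.05,0],[-0.02,0.05,0],[0,0,0],[0,0,0],[0,0,0]], twist=[0,0,0,0,0,0,0])

```text
clock: 10.48
tool_pos: [0.2708, 0.4983, 0.2342]
eef_rot: [0.577, 0.409, -0.41, -0.576]
contact_force: [0.3, 0.1, 1.0]
opening: 0.005
```

```bash
python3 - <<'E'
from h import *
s=get_state();print(s['clock'],s['tool_pos'],s['contact_force'])
a=save('top','top4.png')[100:260,100:360,::-1]
b=save('scene','s4.png')[165:285,160:400,::-1]
f=lambda x:cv2.resize(x,(600,int(x.shape[0]*600/x.shape[1])),interpolation=cv2.INTER_CUBIC)
cv2.imwrite('pics/c4.png',cv2.resize(np.vstack([f(a),f(b)]),None,fx=.88,fy=.88))
E
```

```text
10.475 [0.27077885 0.49833884 0.23421039] [0.33125687 0.07627879 1.00047051]
```

View pics/c4.png

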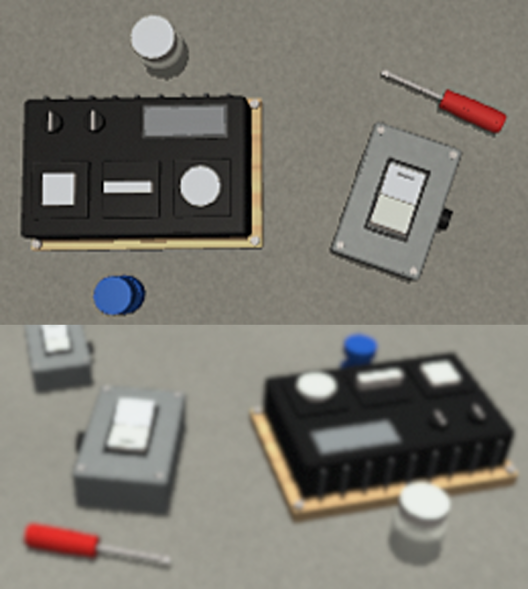

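c4.png: the rocker is on at (400,200) and the square key is low at (440,373). The round button (317,385) and bar key (380,378) are up. The jar, coupling, screwdriver and box haven't moved, and the arm is clear.

```bash
python3 -c "
from plant import job; print(job.finish_job())"
```

```text
the job is handed in; nothing more can be done
None
```

I pressed the rocker's raised end flat on the larger grey switch box, then pushed the square key in. Last I pressed the round button, let it spring back, and moved the arm clear. I handed the job in at about 10.5 s; it gives no verdict.

- **Presses:** each press came to a firm stop close to the height given for fully pressed:

| Part | TCP height at the stop | Upward force on the tool |
|---|---|---|
| Rocker | 62.1 mm | 28 N |
| Square key | 87.2 mm | 31 N |
| Round button | 88.2 mm | 25 N |

- **Last pictures:** they show the rocker on, the square key in, and the round button and bar key up. By eye, the switch box, jar, coupling and screwdriver are where they started.
- **Limits of the checks:** the joint values can't be read directly, so "on" and "in" rest on those stop heights, the forces and the pictures. None of the checks failed or disagreed; the top and wrist cameras placed the rocker fold and round button within about 2 mm of each other.

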